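# Close a terminal box and hold it against the sprung fence for fastening

## Task

Press the white lid of the grey terminal box fully home, then lift the box onto the holding jig's plate, flat and centred with one of its narrow ends against the upright fence, and push it against the sprung fence until the pointer on top stands in the green band (about 9 N), without ever running the fence onto its end stop. My colleague will screw it on from behind, so keep pushing steadily and finish while still holding it there: do not let go. Leave the vials, the dish and the tube fitting where they are.

Things in the scene. Friction and masses are not known exactly. Their poses are not given: they have to be found in the camera images.
- terminal_box: grey plastic terminal box standing on the bench, 0.2 to 0.35 kg, 70 mm long (its x) x 52 mm wide (its y) x 36 mm high without the lid; origin at the centre of its underside, z up. Its two ends (at x = -35 and +35 mm, 52 mm wide, two brass inserts each) are alike; either may go against the fence. Grip it from above across its 52 mm width, below the lid
- lid (a joint): push-on lid of the box, how far it stands proud of home in m: 0 = fully home, at most 0.010, starts 0.005 to 0.009. It slides along the box's z, held by about 5 N of friction, and stays where it is left
- lid_top (a point): centre of the top of the white lid (67 x 48 x 8 mm, orange seal shows below it while proud); 44 mm above the box's underside when home
- hold_jig: holding jig fixed on the bench: aluminium base plate 160 x 96 mm, 8 mm thick, origin on the bench on its centre line; the plate runs from x = -75 to +85 mm in its frame, y from -48 to +48. x points from the free end of the plate towards the fence: the push direction. A black centre line marks y = 0. At the fence end stands a blue spring block (x = 56 to 82 mm, 54 mm high with its white scale)
- fence (a joint): travel of the sprung fence in m, along the jig's +x: 0 = at rest, 0.022 = end stop. Spring 700 N/m with 2.1 N preload, so the force is 2.1 N + 700 N/m x travel; it springs back when let go. The black pointer on its top moves with it over the scale; the green band is travel 0.006 to 0.014 (6.3 to 11.9 N), the red mark is near the end stop
- case_corner (a point): top of the nearest upright corner of the grey computer case (186 mm high, fixed) that stands behind the box and to the right of the jig; an obstacle: carry the box round it or over it so that gripper and wrist stay clear
- fence_face (a point): centre line of the face of the fence, at the level of the plate's top (8 mm above the bench), x along the push direction; at rest 20 mm from the jig's origin along its x. The fence is an upright plate 60 mm wide, its face from 10 to 56 mm above the bench, the pointer up to 59 mm
- vial_black: small vial with black cap, 28 x 28 x 73 mm, a bystander behind the jig
- vial_red: small vial with red cap, 28 x 28 x 73 mm, a bystander behind the jig
- petri_dish: clear petri dish, 46 mm wide and 12 mm high, a bystander at the right
- union: brass-coloured straight tube union, 14 x 42 x 16 mm, a bystander at the right

How it is judged (in metres and radians):
On the way:
1. the lid is pressed fully home before the fence is pushed (value of joint lid below 0.0015 m and value of joint fence below 0.003 m), for 0.2 s.
At the end, for the whole second after the job is handed in: Still held: a box end on the fence (3 mm), fence steady at 6 to 14 mm (green band), box on the plate (-3 to +4 mm), within 8 mm of the centre line, 0.07 rad of square, 0.06 rad of upright, lid home (1.5 mm), over 4 N on the jig and 2 N on the fingers (value of joint fence between 0.006 and 0.014 m and value of joint lid below 0.0015 m and x of terminal_box in the frame of fence_face between -0.038 and -0.032 m and y of terminal_box in the frame of fence_face between -0.008 and 0.008 m and z of terminal_box in the frame of fence_face between -0.003 and 0.004 m and angle between the x axis of terminal_box and the x axis of hold_jig, either way round below 0.07 rad and angle between terminal_box's own z axis and vertical below 0.06 rad and contact force between terminal_box and hold_jig above 4 N and contact force between the fingers and terminal_box above 2 N and linear speed of terminal_box below 0.01 m/s); the arm keeps its last pose, push and grip.
It fails at once if the fence is run onto its end stop (travel over 20 mm) (value of joint fence above 0.02 m).
It fails at once if the box is tipped over (angle between terminal_box's own z axis and vertical above 0.8 rad).
It fails at once if a bystander is pushed away by more than 30 mm (distance of any of vial_black, vial_red, petri_dish, union from where it was at the start of the episode above 0.03 m).
It also fails if it takes over 64 s, if anything falls off the work surface, if the arm or the gripper's body presses on something with over 40 N, if the wrist force passes 120 N, or if a joint passes its speed limit or range.

## Robot

A 6-joint arm with a two-finger parallel gripper is mounted at the origin on a cart in front of the work surface, level with it; the furniture and walls round the work are solid. World frame = base frame: x ahead of the robot, y to its left, z up, the work surface at z = 0. Lengths are in m, angles in degrees, forces in N, time in s.
With the tool pointing down it reaches from about 0.4 to 0.825 m from the base axis. Payload 7 kg.
Tool frame: the origin (TCP) lies at the very end of the fingers, on their centre line; the grasp point (between the pads) lies hold_point_z behind it (hold_point_z is the distance from the TCP to the grasp point, in m); z points along the fingers, y is the line along which they close (so a half turn about z gives the same grasp; the last joint's range is limited). The gripper opens to 88 mm and grips with 3 to 60 N. Pads are 19 mm wide; open, the fingers measure 130 mm over their backs; the gripper's body (78 mm by 193 mm) begins 47 mm behind the grasp point.
Start: joints at [-47.951, 20.546, 0.682, 0, -70.136, -16.507], TCP at [0.291, -0.609, 0.199] pointing down, gripper open.
Joint ranges: [-176.03, 176.03], [-82.01, 121.73], [-58.28, 71.71], [-173.87, 95.51], [-174.79, -0.11], [-173.66, 173.66]. Speed limits (degrees/s): [136.94, 136.94, 172.46, 180, 180, 180].

## Interface

Orientations are given as [roll, pitch, yaw] about the fixed x, y, z axes, in that order (R = Rz(yaw) Ry(pitch) Rx(roll)).
In Python, from plant import get_obs, snapshot, close_job, hold_point_z gives the robot as it stands.
- The arm moves only by the tool play_rows, never from a script. Its argument "commands" is a list that holds one entry, the list of rows, each a list of 7 numbers: the shift along the tool's x, y, z in cm, then the turn, a rotation vector about the tool's x, y, z in degrees, then the opening, from 0 (shut) to 1 (fully open). In form: [[[x, y, z, ax, ay, az, fingers], ...]]. A call has 1 to 20 rows; each row is the pose to reach, as a shift and turn from the pose commanded when the call began, along the tool's axes at that moment; what a row does not reach only later rows make up. A row lasts 1/12 s, in which the tool goes at most 41.7 mm and 7.16 degrees, less where a joint would pass 70% of its speed; a pose out of reach is approached as far as the arm can. A call with a gripper value outside its range is refused whole. The fingers move at their own pace and stop on an object; the grip force is fixed at half the most. Time passes only in rows, so rows that repeat a pose let the fingers close. It gives the time, the measured TCP pose, the force, the opening and the grip force at its end, in the units of the state.
- get_obs(): the state, without advancing time (a new reading comes with each control period).
- snapshot(name): name is "side" or "top" or "wrist"; returns a dict with "frame" (400x640x3 uint8, red, green, blue), "camera_matrix" (3x3 intrinsics, pixels), "origin" and "attitude" of the camera in the world. Camera axes: x right, y down, z forward; pixel columns grow to the right and rows downward; lengths in m; the calibration is good to about 2 mm. A picture is of the moment at which its call begins. There is no depth.
- close_job(): hands the job in; it is judged then, once.
The state is a dict: "clock": time; "joint_pos": joint angles; "qvel": joint speeds; "tau": joint torques, N m; "tool_pos": TCP position; "orientation": TCP orientation; "force": force on the tool from outside, world axes, zero at the start; "moment": the same for the moment, N m; "opening": finger opening in m; "gripper_force": force on a finger pad.
Only numpy, scipy, OpenCV 4.12 (cv2) and the standard library are available. Lean on these libraries where they do the work, as an engineer would, in place of code of your own. Each camera call takes 0.05 s, during which the arm holds its last target. There are 200 camera calls.

## Working session

There is one attempt and no reset: what is moved stays moved. The work goes in short steps, Python scripts to look and compute and a tool call to move; the robot and the scene stay as the last step left them, time stands still between calls to the robot, and variables do not carry over. Pictures are saved under pics/ and viewed, at most 10 in all, crops included, and the job is handed in when it is done.

Besides the shell and the picture viewer there is one more tool, called after "Call:" as name(argument=value, ...) on one line, values as JSON. play_rows: Moves the arm, as the interface text tells. Its arguments: {"type":"object","properties":{"commands":{"type":"array","items":{"type":"array","items":{"type":"array","items":{"type":"number"}}}}},"required":["commands"]}

```bash
mkdir -p pics; cat > h.py <<'E'
import numpy as np, cv2
from plant import get_obs, snapshot, close_job, hold_point_z
def snap(name,fn):
    s=snapshot(name); cv2.imwrite('pics/'+fn,cv2.cvtColor(s['frame'],cv2.COLOR_RGB2BGR))
    np.savez('pics/'+fn[:-4],**{k:np.array(v) for k,v in s.items()}); return s
E
python3 - <<'E'
from h import *
print(hold_point_z, get_obs())
for n in('side','top'):
    s=snap(n,n+'1.png'); print(n,s['camera_matrix'],s['origin'],s['attitude'])
E
```

```text
0.0188 {'clock': 0.0, 'joint_pos': array([-4.79510160e+01,  2.05912504e+01,  6.34127983e-01, -1.86634678e-02,
       -7.01347868e+01, -1.65074778e+01]), 'qvel': array([-0.01212391,  0.00435732, -0.04754438,  0.11368807,  0.096295  ,
       -0.08073364]), 'tau': array([ 4.12677355e-04, -5.82720888e+01,  2.93054116e+01,  6.99736789e+00,
        6.74028648e-03, -1.71280631e-04]), 'tool_pos': array([ 0.29078467, -0.60857785,  0.19853207]), 'orientation': array([ 1.79906893e+02, -9.29577965e-03, -1.54464842e+02]), 'force': array([ 0.97048802, -0.07316599, -0.13820569]), 'moment': array([-0.00758489, -0.02754842,  0.0174901 ]), 'gripper_force': 0.0, 'opening': 0.08750554676167231}
side [[499.49533352   0.         324.52282607]
 [  0.         499.49533352 195.85834893]
 [  0.           0.           1.        ]] [0.83507205 0.51845412 0.81569666] [-127.74650608    0.33765991  164.88670961]
top [[368.61042905   0.         320.58005584]
 [  0.         368.61042905 198.51486458]
 [  0.           0.           1.        ]] [ 0.54544093 -0.36184336  1.04685613] [-177.05610296    0.89064442  -90.58984154]
```

View pics/top1.png

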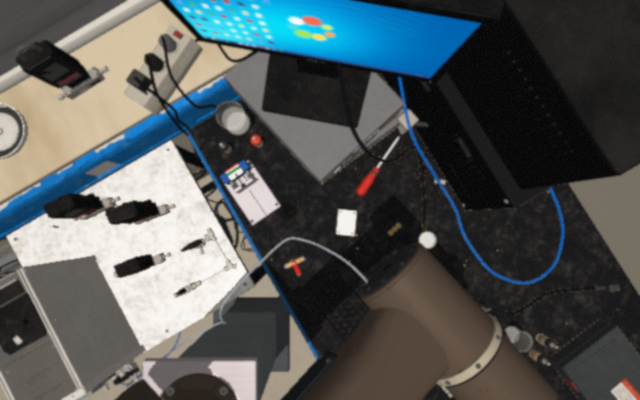

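View pics/side1.png

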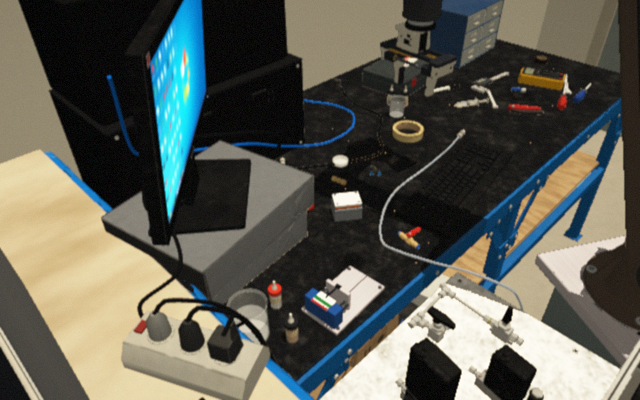

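The top view shows the white lid at about (346,222), the jig at (250,190) with its fence at the upper left, and the case corner near (322,182). The side view shows the box at (346,206) and the jig at (343,297). I'll enlarge these areas.

```bash
python3 - <<'E'
from h import *
t=cv2.imread('pics/top1.png'); s=cv2.imread('pics/side1.png')
def c(i,x,y,w,h,k): return cv2.resize(i[y:y+h,x:x+w],None,fx=k,fy=k,interpolation=cv2.INTER_CUBIC)
a=c(t,215,150,80,80,5); b=c(t,305,160,80,80,5)
d=c(s,296,256,100,50*1+25,4); e=c(s,296,170,100,75,4)
d=d[:200] if 0 else cv2.resize(d,(400,300))[:300]
im=np.zeros((600,800,3),np.uint8)
im[:300,:400]=c(t,215,155,80,75,4)[:300].repeat(1,0) if 0 else cv2.resize(t[155:230,215:315],(400,300),interpolation=cv2.INTER_CUBIC)
im[:300,400:]=cv2.resize(t[165:240,290:390],(400,300),interpolation=cv2.INTER_CUBIC)
im[300:,:400]=cv2.resize(s[260:335,295:395],(400,300),interpolation=cv2.INTER_CUBIC)
im[300:,400:]=cv2.resize(s[170:245,296:396],(400,300),interpolation=cv2.INTER_CUBIC)
cv2.imwrite('pics/c1.png',im)
E
```

```text
(no output)
```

View pics/c1.png

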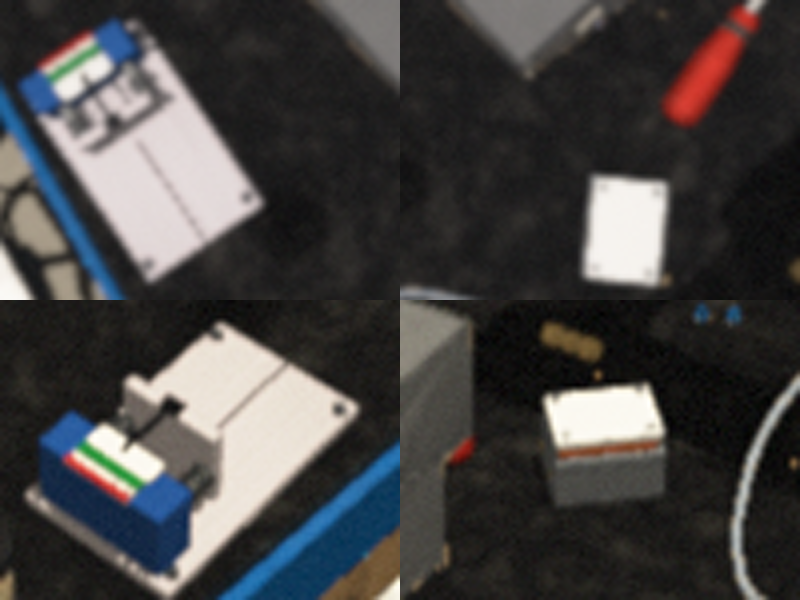

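The crops show the lid corners, the jig's free-end corners, its centre line and the case corner. I'll fit the poses from both views together.

```bash
cat >> h.py <<'E'
from scipy.spatial.transform import Rotation as R
from scipy.optimize import least_squares
def cam(f):
    d=np.load(f); return d['camera_matrix'],d['origin'],R.from_euler('xyz',d['attitude'],degrees=True).as_matrix()
def proj(c,P):
    q=(np.asarray(P)-c[1])@c[2]; q=q@c[0].T; return q[:,:2]/q[:,2:]
def plane(c,uv,z):
    r=np.array([(uv[0]),(uv[1]),1.]); d=c[2]@np.linalg.solve(c[0],r); return c[1]+d*(z-c[1][2])/d[2]
def pts(p,yaw,L):
    c,s=np.cos(yaw),np.sin(yaw); L=np.asarray(L); return np.c_[p[0]+c*L[:,0]-s*L[:,1],p[1]+s*L[:,0]+c*L[:,1],L[:,2]]
E
python3 - <<'E'
from h import *
T=cam('pics/top1.npz');S=cam('pics/side1.npz')
u=lambda a,ox,oy,px,py:np.array([[ox+(x-px+.5)/4-.5,oy+(y-py+.5)/4-.5] for x,y in a])
tj=u([(265,205),(148,283),(140,143),(205,243)],215,155,0,0)
sj=u([(222,322),(358,405),(288,363)],295,260,0,300)
tb=u([(592,175),(668,180),(662,287),(584,278)],290,165,400,0)
sb=u([(543,393),(652,383),(667,437),(553,447)],296,170,400,300)
cc=u([(528,75)],290,165,400,0)
print('case corner',plane(T,cc[0],.186))
for q in tj: print('tj',plane(T,q,.008))
for q in sj: print('sj',plane(S,q,.008))
for q in tb: print('tb',plane(T,q,.051))
for q in sb: print('sb',plane(S,q,.051))
# box: top corner order: image up=+x, right=-y ; (fl,fr,nr,nl)
L=np.array([[33.5,24],[33.5,-24],[-33.5,-24],[-33.5,24]])/1000
Ws=np.array([plane(S,q,.051) for q in sb])
def rb(p):
    P=pts(p[:2],p[2],np.c_[L,np.full(4,p[3])]); d=np.linalg.norm(P[:,None,:2]-Ws[None,:,:2],axis=2)
    m=d.argmin(0); return np.r_[(proj(T,P)-tb).ravel(),(proj(S,P)[m]-sb).ravel()]
r=least_squares(rb,[plane(T,tb.mean(0),.051)[0],plane(T,tb.mean(0),.051)[1],0,.051]);print('box',r.x,np.degrees(r.x[2]),np.abs(r.fun).max())
# jig free-end corners: top right corner, bottom corner
J=np.array([[-75,-48,8],[-75,48,8],[-75,0,8]])/1000
def rj(p):
    P=pts(p[:2],p[2],J); a=proj(T,P);b=proj(S,P)
    e=np.array([plane(T,q,.008)[:2] for q in tj[2:]])-p[:2]
    off=(-np.sin(p[2])*e[:,0]+np.cos(p[2])*e[:,1])*370
    return np.r_[(a[:2]-tj[:2]).ravel(),(b-sj).ravel(),off]
r=least_squares(rj,[.6,-.15,.5]);print('jig',r.x,np.degrees(r.x[2]),r.fun.round(2))
c,s=np.cos(r.x[2]),np.sin(r.x[2]);print('fence',r.x[:2]+.02*np.array([c,s]))
E
```

```text
case corner [ 0.62535205 -0.35173192  0.186     ]
tj [ 0.57946625 -0.23388813  0.008     ]
tj [ 0.52535047 -0.15099772  0.008     ]
tj [ 0.62436442 -0.14537782  0.008     ]
tj [ 0.5531041  -0.19135321  0.008     ]
sj [ 0.57847546 -0.23002384  0.008     ]
sj [ 0.52679362 -0.15190291  0.008     ]
sj [ 0.55298689 -0.19072671  0.008     ]
tb [ 0.56965101 -0.39263773  0.051     ]
tb [ 0.565733   -0.44380942  0.051     ]
tb [ 0.49391104 -0.43868382  0.051     ]
tb [ 0.50043799 -0.38638274  0.051     ]
sb [ 0.56204719 -0.44354448  0.051     ]
sb [ 0.49267043 -0.43506312  0.051     ]
sb [ 0.50095762 -0.38051955  0.051     ]
sb [ 0.57085544 -0.38984207  0.051     ]
box [ 0.53157118 -0.41500483 -0.11004525  0.04904727] -6.305128625543233 1.368701160458329
jig [ 0.6155293  -0.15083265  0.57518431] 32.95563331133509 [-0.7   0.28  0.13 -0.4  -0.35 -0.56  0.23  0.16  0.03 -0.33 -0.08 -0.02]
fence [ 0.63231114 -0.13995286]
```

Call:
play_rows(commands=[[[-2,0.5,0,0,0,2,0],[-5,1.2,0,0,0,5,0],[-8,1.9,0,0,0,9,0],[-11,2.6,0,0,0,13,0],[-14,3.3,0,0,0,17,0],[-17,4,0,0,0,21,0],[-20,4.7,0,0,0,25,0],[-23,5.4,0,0,0,28,0],[-26,6.1,0,0,0,30,0],[-28.5,6.7,0,0,0,31.8,0],[-29.6,7,0,0,0,31.8,0],[-30.1,7.1,0,0,0,31.8,0],[-30.1,7.1,0,0,0,31.8,0],[-30.1,7.1,0,0,0,31.8,0]]])

```text
clock: 1.27
tool_pos: [0.5313, -0.4155, 0.1992]
orientation: [180.0, -0.0, 173.8]
force: [0.3, -0.4, 1.0]
opening: 0.0021
gripper_force: 0.0
```

```bash
python3 - <<'E'
from h import *
s=snap('wrist','w1.png'); o=get_obs(); print(s['origin'],s['attitude'],o['tool_pos'],o['orientation'],o['force'])
W=cam('pics/w1.npz')
print(proj(W,[[.5316,-.415,.05]]))
E
```

```text
[ 0.46730825 -0.40858125  0.38345681] [1.65973069e+02 5.83906118e-03 8.37047667e+01] [ 0.53111817 -0.41585262  0.19936776] [ 1.79998004e+02 -2.24265317e-02  1.73718777e+02] [-0.2415256  -0.08505845  0.25330272]
[[318.69609761 176.58522349]]
```

View pics/w1.png

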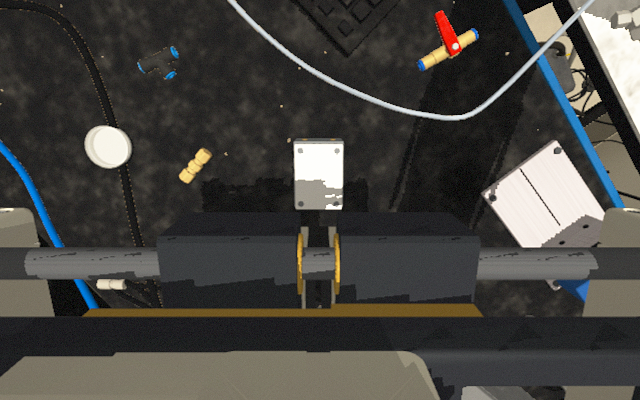

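The wrist view shows the lid square to the tool, with corners (294,142), (343,142), (342,209) and (295,209), and the jig's free-end corners at (482,194) and (556,141). I'll check the numbers.

```bash
python3 - <<'E'
from h import *
W=cam('pics/w1.npz')
g=cv2.imread('pics/w1.png',0)
m=(g[130:215,280:360]>150).astype(np.uint8)
m=cv2.morphologyEx(m,cv2.MORPH_CLOSE,np.ones((3,3)))
n,l,st,ce=cv2.connectedComponentsWithStats(m); k=1+st[1:,4].argmax();print(st[k])
for q in [(294,142),(343,142),(342,209),(295,209)]: print('lid',plane(W,q,.051))
# side edges per row
for y in (145,155,165,175): 
    x=np.where(g[y,280:360]>150)[0]+280; print(y,x.min(),x.max(),plane(W,(x.min()-.5,y),.051)[:2],plane(W,(x.max()+.5,y),.051)[:2])
for q in [(482,194),(556,141),(520,167),(560,225)]: print('jig',plane(W,q,.008))
E
```

```text
[  14   12   50   68 3138]
lid [ 0.49490101 -0.43504558  0.051     ]
lid [ 0.50010671 -0.38785286  0.051     ]
lid [ 0.56733931 -0.39508174  0.051     ]
lid [ 0.56209899 -0.44259724  0.051     ]
145 294 342 [ 0.49771555 -0.4358942 ] [ 0.50293227 -0.38860124]
155 294 342 [ 0.50736302 -0.43712906] [ 0.5126168  -0.38949889]
165 294 342 [ 0.51714905 -0.43838164] [ 0.52244041 -0.39040944]
175 295 342 [ 0.52718541 -0.43866623] [ 0.53240612 -0.39133316]
jig [ 0.58003651 -0.23361683  0.008     ]
jig [ 0.52880397 -0.15357644  0.008     ]
jig [ 0.55348554 -0.19174453  0.008     ]
jig [ 0.62734513 -0.14326681  0.008     ]
```

Call:
play_rows(commands=[[[0,0,2,0,0,0,0],[0,0,5,0,0,0,0],[0,0,8,0,0,0,0],[0,0,11,0,0,0,0],[0,0,13,0,0,0,0],[0,0,14,0,0,0,0],[0,0,14.4,0,0,0,0],[0,0,14.7,0,0,0,0],[0,0,14.9,0,0,0,0],[0,0,15.1,0,0,0,0],[0,0,15.2,0,0,0,0],[0,0,15.3,0,0,0,0],[0,0,15.4,0,0,0,0],[0,0,15.5,0,0,0,0],[0,0,15.55,0,0,0,0],[0,0,15.55,0,0,0,0],[0,0,15.55,0,0,0,0]]])

```text
clock: 2.73
tool_pos: [0.532, -0.4151, 0.044]
orientation: [-180.0, -0.0, 173.7]
force: [-0.7, 0.7, 0.0]
opening: 0.0007
gripper_force: 0.0
```

Call:
play_rows(commands=[[[0,0,0.05,0,0,0,0],[0,0,0.1,0,0,0,0],[0,0,0.1,0,0,0,0],[0,0,0.1,0,0,0,0]]])

```text
clock: 3.07
tool_pos: [0.532, -0.4152, 0.0429]
orientation: [180.0, -0.0, 173.7]
force: [-0.6, 0.4, -1.1]
opening: 0.0002
gripper_force: 0.0
```

```bash
python3 - <<'E'
from h import *
s=snap('side','s2.png')
w=snap('wrist','w2.png')
a=cv2.resize(cv2.imread('pics/s2.png')[150:250,280:400],(600,500)[0:2] if 0 else (480,400),interpolation=cv2.INTER_CUBIC)
b=cv2.imread('pics/w2.png')[60:300,240:400]; b=cv2.resize(b,None,fx=1.66,fy=1.66)[:400]
h=np.zeros((400,480+b.shape[1],3),np.uint8); h[:,:480]=a; h[:b.shape[0],480:]=b
cv2.imwrite('pics/c2.png',h); print(h.shape)
E
```

```text
(400, 746, 3)
```

View pics/c2.png

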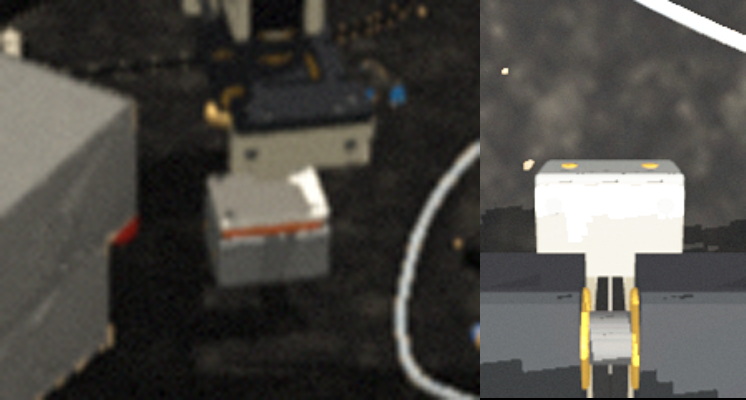

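The lid is still proud: the orange seal still shows in the side crop, under the gripper. There is no contact force yet, so I'll keep going down in small steps.

Call:
play_rows(commands=[[[0,0,0.05,0,0,0,0],[0,0,0.1,0,0,0,0],[0,0,0.15,0,0,0,0],[0,0,0.2,0,0,0,0],[0,0,0.2,0,0,0,0]]])

```text
clock: 3.58
tool_pos: [0.5319, -0.4151, 0.0408]
orientation: [180.0, -0.0, 173.7]
force: [-0.2, -0.3, -0.7]
opening: 0.0005
gripper_force: 0.0
```

```bash
python3 - <<'E'
from h import *
o=get_obs();print(o)
E
```

```text
{'clock': 3.5833, 'joint_pos': array([-2.14562690e+01,  2.78586042e+01, -1.00321627e+01, -2.66986012e-03,
       -5.21208426e+01, -7.48018605e+01]), 'qvel': array([ 0.05907934, -0.10210406,  0.08771615,  0.01981634,  0.02405835,
        0.00088868]), 'tau': array([ 4.39637981e-03, -6.31158471e+01,  2.45894712e+01,  5.87258935e+00,
       -4.41749452e-02,  2.16072613e-04]), 'tool_pos': array([ 0.53191471, -0.41512403,  0.04080494]), 'orientation': array([ 1.79994923e+02, -1.06510528e-02,  1.73740231e+02]), 'force': array([-0.2006966 , -0.32810236, -0.6990967 ]), 'moment': array([-0.02827875, -0.00842932, -0.01287117]), 'gripper_force': 0.0, 'opening': 0.00045223823663246996}
```

Call:
play_rows(commands=[[[0,0,0.1,0,0,0,0],[0,0,0.2,0,0,0,0],[0,0,0.2,0,0,0,0]]])

```text
clock: 3.83
tool_pos: [0.5318, -0.4151, 0.0387]
orientation: [180.0, -0.0, 173.7]
force: [-1.0, -0.7, 0.4]
opening: 0.0003
gripper_force: 0.0
```

Call:
play_rows(commands=[[[0,0,0.1,0,0,0,0],[0,0,0.2,0,0,0,0],[0,0,0.2,0,0,0,0]]])

```text
clock: 4.08
tool_pos: [0.5319, -0.4151, 0.0367]
orientation: [180.0, -0.0, 173.7]
force: [0.9, -0.2, -0.8]
opening: 0.0006
gripper_force: 0.0
```

```bash
python3 - <<'E'
from h import *
s=snap('side','s3.png');w=snap('wrist','w3.png')
a=cv2.resize(cv2.imread('pics/s3.png')[150:250,280:400],(480,400),interpolation=cv2.INTER_CUBIC)
b=cv2.resize(cv2.imread('pics/w3.png')[100:260,260:380],(300,400),interpolation=cv2.INTER_CUBIC)
cv2.imwrite('pics/c3.png',np.hstack([a,b]))
E
```

```text
(no output)
```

View pics/c3.png

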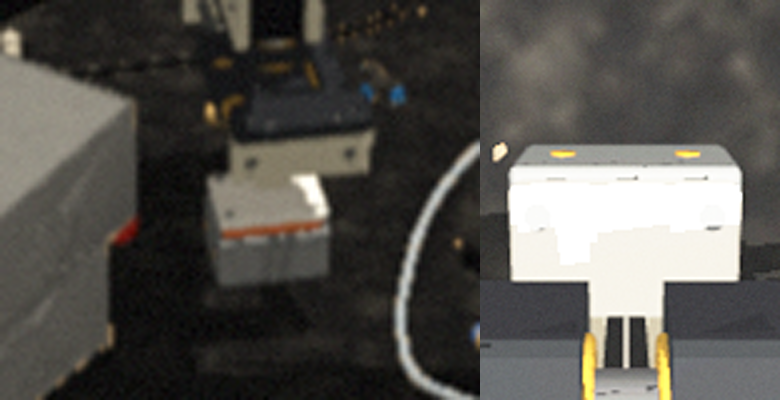

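The side crop still shows the orange seal and a beige gripper block just above the lid. I'll project the reported TCP into this view to compare it with where the lid is.

```bash
python3 - <<'E'
from h import *
for f in('s3','w3'):
    C=cam(f'pics/{f}.npz'); P=[[.5319,-.4151,z] for z in(.0367,.05,.0555,.07,.103,.12)]
    p=proj(C,P); print(f); print(((p-[280,150])*4 if f=='s3' else (p-[260,100])*2.5).round(0))
# lid corner row spacing: lid and box heights from side pic, box edges
C=cam('pics/s1.npz') if 0 else cam('pics/side1.npz')
for z in(0,.036,.044,.05): print(z,((proj(C,pts((.531,-.415),np.radians(-6),[[35,26,z*1000],[-35,26,z*1000],[35,-26,z*1000]]/np.array([1000.])))-[280,150])*4).round(0).tolist())
E
```

```text
s3
[[264. 208.]
 [265. 192.]
 [265. 185.]
 [265. 166.]
 [266. 123.]
 [267. 100.]]
w3
[[146. 315.]
 [146. 336.]
 [146. 345.]
 [146. 373.]
 [146. 459.]
 [146. 522.]]
0 [[217.0, 285.0], [327.0, 273.0], [203.0, 234.0]]
0.036 [[218.0, 241.0], [329.0, 229.0], [203.0, 190.0]]
0.044 [[218.0, 231.0], [330.0, 219.0], [203.0, 180.0]]
0.05 [[218.0, 223.0], [330.0, 211.0], [203.0, 172.0]]
```

```bash
python3 - <<'E'
from h import *
for f in('w1','w2','w3'):
    C=cam(f'pics/{f}.npz'); g=cv2.imread(f'pics/{f}.png',0); print(f,C[0][0,0],C[1])
    for y in range(150,206,6):
        x=np.where(g[y,270:370]>110)[0]+270
        if len(x)>30:
            w=x.max()-x.min()+1; yy=[plane(C,(x.min()-.5,y),z) for z in(0.04,.05)]; yr=[plane(C,(x.max()+.5,y),z) for z in(.04,.05)]
            d=[np.linalg.norm(a-b) for a,b in zip(yy,yr)]
            # z where width = 48mm
            z=.04+(.048-d[0])/(d[1]-d[0])*.01
            print(y,x.min(),x.max(),'z for 48mm',round(z,4))
E
```

```text
w1 340.4628107936491 [ 0.46730825 -0.40858125  0.38345681]
150 294 343 z for 48mm 0.0559
156 294 343 z for 48mm 0.0573
162 294 342 z for 48mm 0.0521
168 294 342 z for 48mm 0.0535
174 294 342 z for 48mm 0.0549
180 294 342 z for 48mm 0.0564
186 295 342 z for 48mm 0.051
192 295 341 z for 48mm 0.0454
198 295 341 z for 48mm 0.0469
204 295 342 z for 48mm 0.0554
w2 340.4628107936491 [ 0.46782632 -0.40818063  0.22714464]
156 270 354 z for 48mm 0.0353
162 276 360 z for 48mm 0.0361
168 273 362 z for 48mm 0.0475
174 273 362 z for 48mm 0.0483
180 273 362 z for 48mm 0.0491
186 273 362 z for 48mm 0.0499
192 273 362 z for 48mm 0.0506
198 274 362 z for 48mm 0.0494
204 274 361 z for 48mm 0.0482
w3 340.4628107936491 [ 0.46777495 -0.40814773  0.2210111 ]
162 276 359 z for 48mm 0.0277
168 272 364 z for 48mm 0.0472
174 272 364 z for 48mm 0.0479
180 271 364 z for 48mm 0.0505
186 271 364 z for 48mm 0.0513
192 272 364 z for 48mm 0.0502
198 272 363 z for 48mm 0.0491
204 272 363 z for 48mm 0.0499
```

```bash
python3 - <<'E'
import cv2
b=cv2.imread('pics/w3.png')[140:260,250:400]
cv2.imwrite('pics/c4.png',cv2.resize(b,(750,600),interpolation=cv2.INTER_CUBIC))
E
```

```text
(no output)
```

View pics/c4.png

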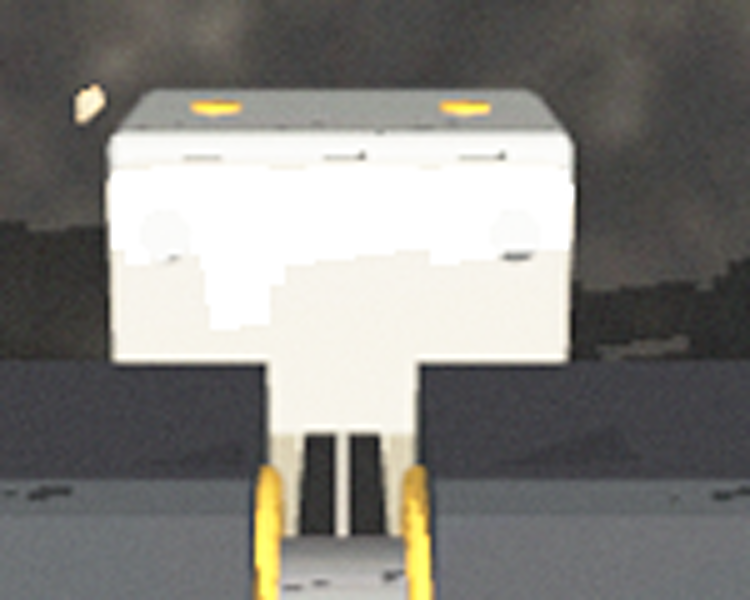

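The fingertips end at row 226 of the wrist picture, clear of the lid, and the lid top still measures about 50 mm. So they have not touched yet. I'll keep lowering slowly and watch the force.

Call:
play_rows(commands=[[[0,0,0.1,0,0,0,0],[0,0,0.2,0,0,0,0],[0,0,0.3,0,0,0,0],[0,0,0.3,0,0,0,0]]])

```text
clock: 4.52
tool_pos: [0.5318, -0.4151, 0.0336]
orientation: [180.0, -0.0, 173.7]
force: [0.3, 0.1, -0.1]
opening: -0.0
gripper_force: 0.0
```

Call:
play_rows(commands=[[[0,0,0.1,0,0,0,0],[0,0,0.2,0,0,0,0],[0,0,0.3,0,0,0,0],[0,0,0.3,0,0,0,0]]])

```text
clock: 4.85
tool_pos: [0.5319, -0.4151, 0.0307]
orientation: [180.0, -0.0, 173.7]
force: [-0.3, 0.7, 0.4]
opening: 0.0006
gripper_force: 0.0
```

```bash
python3 - <<'E'
from h import *
C0=cam('pics/w3.npz')
s=snap('wrist','w5.png');C=cam('pics/w5.npz');g=cv2.imread('pics/w5.png',0);o=get_obs();print(o['tool_pos'],o['force'],C[1])
for y in range(162,206,4):
    x=np.where(g[y,255:385]>110)[0]+255
    if len(x)>30:
        d=[np.linalg.norm(plane(C,(x.min()-.5,y),z)-plane(C,(x.max()+.5,y),z)) for z in(.04,.05)]
        print(y,x.min(),x.max(),round(.04+(.048-d[0])/(d[1]-d[0])*.01,4))
b=cv2.imread('pics/w5.png')[140:260,250:400]
b=cv2.resize(b,(500,400),interpolation=cv2.INTER_CUBIC)
snap('side','s5.png');a=cv2.resize(cv2.imread('pics/s5.png')[160:240,310:370],(300,400),interpolation=cv2.INTER_CUBIC)
cv2.imwrite('pics/c5.png',np.hstack([b,a]))
E
```

```text
[ 0.53190675 -0.41513713  0.03081075] [0.20060253 0.07728074 0.3581279 ] [ 0.46774236 -0.40812431  0.21489495]
162 263 359 0.0475
166 273 362 0.035
170 270 365 0.0467
174 270 365 0.0472
178 270 365 0.0477
182 269 366 0.0516
186 270 365 0.0487
190 270 365 0.0492
194 270 365 0.0497
198 270 365 0.0501
202 270 365 0.0506
```

View pics/c5.png

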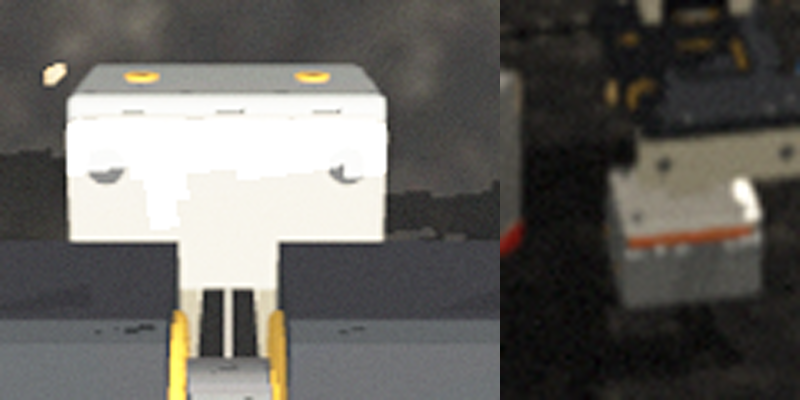

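```bash
python3 - <<'E'
from h import *
C=cam('pics/w5.npz'); t=get_obs()['tool_pos']; yaw=np.radians(173.7); tx=np.array([np.cos(yaw),np.sin(yaw),0])
for dx in(0,.0095):
    for dz in (0,.01,.02,.03,.04): print(dx,dz,proj(C,[t+dx*tx+[0,0,dz]]).round(1))
print(C[2].round(3))
g=cv2.imread('pics/w5.png',0); print(g[200:250,[308,316,321,327,333]].T)
E
```

```text
0 0 [[318.1 226.3]]
0 0.01 [[318.2 232.5]]
0 0.02 [[318.2 239.3]]
0 0.03 [[318.2 246.9]]
0 0.04 [[318.2 255.5]]
0.0095 0 [[318.1 210.4]]
0.0095 0.01 [[318.2 215.7]]
0.0095 0.02 [[318.2 221.7]]
0.0095 0.03 [[318.2 228.4]]
0.0095 0.04 [[318.2 235.9]]
[[ 0.11   0.964  0.241]
 [ 0.994 -0.107 -0.027]
 [-0.     0.243 -0.97 ]]
[[245 245 244 245 245 245 245 245 245 244 245 244 244 243 245 245 245 246
  244 244 245 245 244 244 245 246 234 216 208 210 213 212 212 215 215 216
  215 213 212 210 211 217 211 199 197 198 200 138 107 122]
 [245 245 244 245 245 244 245 244 244 244 244 245 244 245 244 245 244 244
  244 244 244 244 244 245 246 251 175  58  41  40  43  44  44  43  49  42
   42  45  48  46  41  45  46  47  44  42  37  90 114 120]
 [244 245 245 245 244 245 244 244 244 243 243 244 245 244 244 245 244 244
  244 244 245 244 244 246 245 253 179  67  46  52  51  52  52  49  50  52
   47  49  52  52  55  52  48  45  51  54  51 100 112 117]
 [244 244 245 244 244 244 245 245 244 244 244 244 245 244 244 245 245 244
  244 244 244 244 244 245 245 246 241 231 227 231 211 205 205 188 181 179
  183 170 170 166 165 163 163 139 129 134 111 103 109 121]
 [244 244 244 245 244 244 245 244 245 244 245 249 203 158 159 162 167 165
  139 118 120 122 122 120 122 123 113 102 104 104 101 102  96 147 157 161
  163 163 162 168 165 166 168 170 170 166 171 167 169 171]]
```

Call:
play_rows(commands=[[[0,0,0.1,0,0,0,0],[0,0,0.2,0,0,0,0],[0,0,0.3,0,0,0,0],[0,0,0.4,0,0,0,0],[0,0,0.4,0,0,0,0]]])

```text
clock: 5.37
tool_pos: [0.5319, -0.4151, 0.0267]
orientation: [180.0, -0.0, 173.7]
force: [-0.0, 0.7, -0.1]
opening: 0.0004
gripper_force: 0.0
```

Call:
play_rows(commands=[[[0,0,0.1,0,0,0,0],[0,0,0.2,0,0,0,0],[0,0,0.3,0,0,0,0],[0,0,0.3,0,0,0,0]]])

```text
clock: 5.7
tool_pos: [0.5321, -0.4152, 0.024]
orientation: [-180.0, 0.0, 173.7]
force: [-0.8, 1.4, 1.2]
opening: 0.0006
gripper_force: 0.4
```

Call:
play_rows(commands=[[[0,0,0.05,0,0,0,0],[0,0,0.1,0,0,0,0],[0,0,0.1,0,0,0,0]]])

```text
clock: 5.95
tool_pos: [0.5321, -0.4152, 0.0233]
orientation: [-180.0, 0.0, 173.7]
force: [-1.2, 0.7, 5.5]
opening: 0.0003
gripper_force: 2.4
```

Call:
play_rows(commands=[[[0,0,0.05,0,0,0,0],[0,0,0.1,0,0,0,0],[0,0,0.1,0,0,0,0]]])

```text
clock: 6.2
tool_pos: [0.532, -0.4152, 0.0221]
orientation: [-180.0, 0.0, 173.7]
force: [-2.1, 0.0, 4.9]
opening: 0.0005
gripper_force: 2.4
```

Contact is made, with about 5 N of lid friction. I'll press on until the force rises.

Call:
play_rows(commands=[[[0,0,0.05,0,0,0,0],[0,0,0.1,0,0,0,0],[0,0,0.15,0,0,0,0],[0,0,0.2,0,0,0,0],[0,0,0.2,0,0,0,0]]])

```text
clock: 6.62
tool_pos: [0.5321, -0.4152, 0.0199]
orientation: [-180.0, 0.0, 173.7]
force: [0.1, -0.2, 4.5]
opening: 0.0004
gripper_force: 1.9
```

Call:
play_rows(commands=[[[0,0,0.05,0,0,0,0],[0,0,0.1,0,0,0,0],[0,0,0.1,0,0,0,0]]])

```text
clock: 6.87
tool_pos: [0.532, -0.4152, 0.0189]
orientation: [-180.0, 0.0, 173.7]
force: [0.9, -0.6, 3.6]
opening: 0.0004
gripper_force: 1.9
```

Call:
play_rows(commands=[[[0,0,0.05,0,0,0,0],[0,0,0.1,0,0,0,0],[0,0,0.1,0,0,0,0]]])

```text
clock: 7.12
tool_pos: [0.532, -0.4152, 0.0179]
orientation: [-180.0, 0.0, 173.7]
force: [-0.0, 0.5, 4.7]
opening: 0.0004
gripper_force: 1.9
```

Call:
play_rows(commands=[[[0,0,0.05,0,0,0,0],[0,0,0.1,0,0,0,0],[0,0,0.1,0,0,0,0]]])

```text
clock: 7.37
tool_pos: [0.5321, -0.4152, 0.0172]
orientation: [-180.0, 0.0, 173.8]
force: [-2.5, 1.5, 6.4]
opening: 0.0006
gripper_force: 3.3
```

Call:
play_rows(commands=[[[0,0,0.05,0,0,0,0],[0,0,0.05,0,0,0,0]]])

```text
clock: 7.53
tool_pos: [0.5321, -0.4152, 0.0172]
orientation: [-180.0, 0.0, 173.8]
force: [-2.8, 3.0, 9.1]
opening: 0.0006
gripper_force: 4.8
```

Call:
play_rows(commands=[[[0,0,0.05,0,0,0,0],[0,0,0.05,0,0,0,0]]])

```text
clock: 7.7
tool_pos: [0.532, -0.4152, 0.0171]
orientation: [-180.0, 0.0, 173.8]
force: [-3.2, 3.6, 12.4]
opening: 0.0003
gripper_force: 6.4
```

Call:
play_rows(commands=[[[0,0,0.05,0,0,0,0],[0,0,0.05,0,0,0,0],[0,0,0.05,0,0,0,0]]])

```text
clock: 7.95
tool_pos: [0.5321, -0.4153, 0.0171]
orientation: [-180.0, 0.0, 173.8]
force: [-3.3, 4.6, 15.9]
opening: 0.0005
gripper_force: 7.8
```

The lid is home: the force climbed to 16 N with no further travel, and the tips sit at 44 mm. Closed, the tips are therefore about 27 mm short of the reported TCP. I'll back off, open the fingers and see where their tips are.

Call:
play_rows(commands=[[[0,0,-1,0,0,0,0],[0,0,-3,0,0,0,1],[0,0,-6,0,0,0,1],[0,0,-8,0,0,0,1],[0,0,-9,0,0,0,1],[0,0,-9,0,0,0,1],[0,0,-9,0,0,0,1],[0,0,-9,0,0,0,1],[0,0,-9,0,0,0,1],[0,0,-9,0,0,0,1]]])

```text
clock: 8.78
tool_pos: [0.5313, -0.4148, 0.104]
orientation: [180.0, -0.1, 173.7]
force: [0.5, -0.3, 0.4]
opening: 0.0548
gripper_force: 0.0
```

```bash
python3 - <<'E'
from h import *
s=snap('wrist','w6.png');o=get_obs();print(o['tool_pos'],o['opening'],o['force']); C=cam('pics/w6.npz')
t=o['tool_pos'];yaw=np.radians(173.7); X=np.array([np.cos(yaw),np.sin(yaw),0]);Y=np.array([np.sin(yaw),-np.cos(yaw),0])
for dy in(-.044,.044):
  for dx in(0,.0095):
    for dz in(0,.027): print(dy,dx,dz,proj(C,[t+dx*X+dy*Y+[0,0,dz]]).round(1))
snap('side','s6.png')
a=cv2.imread('pics/w6.png')[120:320,220:420]; b=cv2.imread('pics/s6.png')[140:240,290:390]
cv2.imwrite('pics/c6.png',np.hstack([cv2.resize(cv2.imread('pics/w6.png')[120:300,170:470],(500,300)),cv2.resize(b,(300,300),interpolation=cv2.INTER_CUBIC)]))
E
```

```text
[ 0.53152181 -0.41491428  0.10423837] 0.05857398492667419 [ 0.76629433 -0.03167966 -0.10045903]
-0.044 0 0 [[241.  226.6]]
-0.044 0 0.027 [[229.  244.7]]
-0.044 0.0095 0 [[240.  210.6]]
-0.044 0.0095 0.027 [[227.7 226.5]]
0.044 0 0 [[395.3 226.5]]
0.044 0 0.027 [[407.4 244.6]]
0.044 0.0095 0 [[396.2 210.5]]
0.044 0.0095 0.027 [[408.6 226.4]]
```

View pics/c6.png

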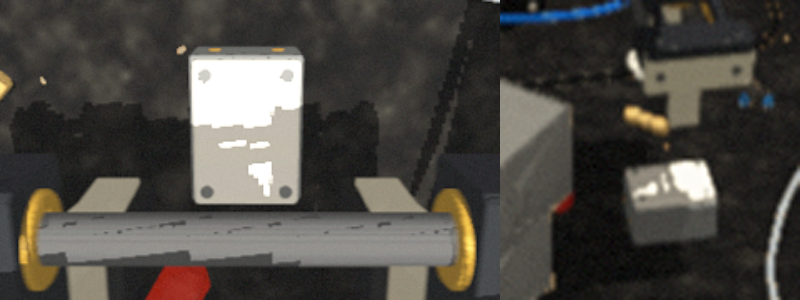

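The lid is home with no orange showing, at about (246,125) in the left panel. The open fingers end at the same row as before, so the 27 mm offset holds. Tips at 15 mm means TCP z of about -12 mm. I'll descend carefully and watch the force.

Call:
play_rows(commands=[[[0,0,0,0,0,0,1],[0,0,1,0,0,0,1],[0,0,2,0,0,0,1],[0,0,3,0,0,0,1],[0,0,4,0,0,0,1],[0,0,5,0,0,0,1],[0,0,6,0,0,0,1],[0,0,7,0,0,0,1],[0,0,8,0,0,0,1],[0,0,8.5,0,0,0,1],[0,0,9,0,0,0,1],[0,0,9.4,0,0,0,1],[0,0,9.6,0,0,0,1],[0,0,9.6,0,0,0,1]]])

```text
clock: 10.05
tool_pos: [0.5319, -0.4151, 0.0092]
orientation: [180.0, -0.0, 173.7]
force: [-0.7, 1.0, 0.3]
opening: 0.0879
gripper_force: 0.0
```

Call:
play_rows(commands=[[[0,0,0.3,0,0,0,1],[0,0,0.6,0,0,0,1],[0,0,0.9,0,0,0,1],[0,0,1.2,0,0,0,1],[0,0,1.5,0,0,0,1],[0,0,1.8,0,0,0,1],[0,0,2.1,0,0,0,1],[0,0,2.1,0,0,0,1]]])

```text
clock: 10.72
tool_pos: [0.5316, -0.4149, -0.0124]
orientation: [180.0, -0.1, 173.7]
force: [-0.2, -0.9, -0.1]
opening: 0.0877
gripper_force: 0.0
```

```bash
python3 - <<'E'
from h import *
s=snap('wrist','w7.png');snap('side','s7.png');o=get_obs();print(o['tool_pos'],o['opening'],o['force'])
b=cv2.imread('pics/s7.png')[140:240,290:390]
cv2.imwrite('pics/c7.png',np.hstack([cv2.resize(cv2.imread('pics/w7.png')[120:300,170:470],(500,300)),cv2.resize(b,(300,300),interpolation=cv2.INTER_CUBIC)]))
E
```

```text
[ 0.53190435 -0.41513318 -0.01174357] 0.0877487739458444 [-0.24523939  0.36847206 -0.24325796]
```

View pics/c7.png

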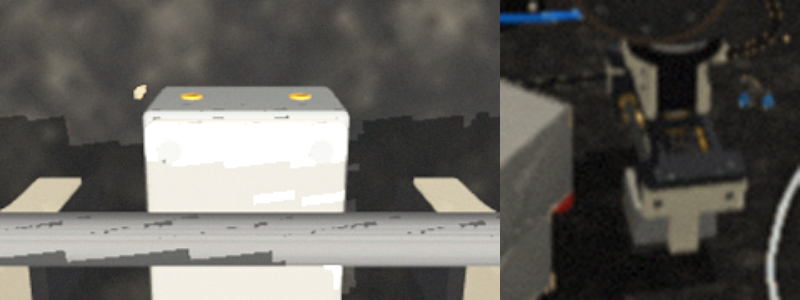

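The box sits between the fingers, which clear it on both sides. Now I'll close and lift.

Call:
play_rows(commands=[[[0,0,0,0,0,0,0],[0,0,0,0,0,0,0],[0,0,0,0,0,0,0],[0,0,0,0,0,0,0],[0,0,0,0,0,0,0],[0,0,0,0,0,0,0],[0,0,0,0,0,0,0],[0,0,0,0,0,0,0],[0,0,0,0,0,0,0],[0,0,-0.5,0,0,0,0],[0,0,-1.5,0,0,0,0],[0,0,-2.5,0,0,0,0],[0,0,-2.5,0,0,0,0]]])

```text
clock: 11.9
tool_pos: [0.5335, -0.416, 0.0164]
orientation: [-179.9, 0.2, 173.8]
force: [0.2, -0.4, -2.3]
opening: 0.052
gripper_force: 30.0
```

Call:
play_rows(commands=[[[0,0,-1,0,0,0,0],[0,0,-3,0,0,0,0],[0,0,-5,0,0,0,0],[0,0,-7,0,0,0,0],[0,0,-9,0,0,0,0],[0,0,-11,0,0,0,0],[0,0,-13,0,0,0,0],[0,0,-14,0,0,0,0],[0,0,-14.5,0,0,0,0],[0,0,-14.5,0,0,0,0]]])

```text
clock: 12.73
tool_pos: [0.5323, -0.4153, 0.1596]
orientation: [-180.0, 0.1, 173.7]
force: [-0.4, -0.3, -3.6]
opening: 0.0517
gripper_force: 30.0
```

Call:
play_rows(commands=[[[0,0.7,0,0,0,-1,0],[-0.3,2,0,0,0,-3,0],[-0.6,4,0,0,0,-6,0],[-0.9,6,0,0,0,-9,0],[-1.2,8,0,0,0,-12,0],[-1.5,10,0,0,0,-15,0],[-1.8,12,0,0,0,-18,0],[-2.1,14,0,0,0,-21,0],[-2.4,16,0,0,0,-24,0],[-2.6,18,0,0,0,-27,0],[-2.8,20,0,0,0,-30,0],[-3,22,0,0,0,-33,0],[-3.3,24,0,0,0,-36,0],[-3.5,25,0,0,0,-38.5,0],[-3.6,25.6,0,0,0,-39.3,0],[-3.6,25.6,0,0,0,-39.3,0],[-3.6,25.6,0,0,0,-39.3,0]]])

```text
clock: 14.15
tool_pos: [0.5953, -0.1641, 0.1578]
orientation: [180.0, -0.1, -146.9]
force: [0.3, -0.0, -2.9]
opening: 0.0514
gripper_force: 30.0
```

```bash
python3 - <<'E'
from h import *
s=snap('wrist','w8.png');C=cam('pics/w8.npz');o=get_obs();print(o['tool_pos'],o['orientation'],o['opening'],o['force'])
X=(.6164,-.1518)
q=proj(C,pts(X,np.radians(33),np.array([[-75,-48,8],[-75,48,8],[-75,0,8],[-20,-48,8],[-20,48,8],[-40,0,8]])/1000));print(q.round(1))
# lid top corners expected of held box, by thresholds
hsv=cv2.cvtColor(cv2.imread('pics/w8.png'),cv2.COLOR_BGR2HSV); g=cv2.imread('pics/w8.png',0)
x0,x1=int(q[:,0].min())-20,int(q[:,0].max())+20
for y in range(int(q[:,1].min())-10,min(int(q[:,1].max())+8,212),6):
    r=g[y].astype(int); m=np.where(r>150)[0]; seg=np.split(m,np.where(np.diff(m)>4)[0]+1); print(y,[(a[0],a[-1]) for a in seg if len(a)>5])
E
```

```text
[ 0.59525187 -0.16460986  0.15794291] [ 1.79968938e+02 -5.01888277e-02 -1.46982186e+02] 0.052144447230856004 [-0.40553173 -0.19598257 -3.43849787]
[[267.1 124.8]
 [366.9 124.8]
 [317.  124.8]
 [269.1 180.8]
 [365.  180.8]
 [317.1 161. ]]
114 [(np.int64(411), np.int64(440)), (np.int64(485), np.int64(490)), (np.int64(526), np.int64(639))]
120 [(np.int64(405), np.int64(418)), (np.int64(484), np.int64(489)), (np.int64(521), np.int64(639))]
126 [(np.int64(270), np.int64(366)), (np.int64(419), np.int64(438)), (np.int64(483), np.int64(488)), (np.int64(522), np.int64(639))]
132 [(np.int64(269), np.int64(358)), (np.int64(482), np.int64(487)), (np.int64(519), np.int64(639))]
138 [(np.int64(278), np.int64(357)), (np.int64(514), np.int64(526)), (np.int64(536), np.int64(639))]
144 [(np.int64(269), np.int64(366)), (np.int64(403), np.int64(408)), (np.int64(512), np.int64(526)), (np.int64(534), np.int64(639))]
150 [(np.int64(270), np.int64(366)), (np.int64(401), np.int64(407)), (np.int64(480), np.int64(489)), (np.int64(507), np.int64(521)), (np.int64(528), np.int64(639))]
156 [(np.int64(360), np.int64(365)), (np.int64(398), np.int64(405)), (np.int64(479), np.int64(488)), (np.int64(533), np.int64(639))]
162 [(np.int64(360), np.int64(365)), (np.int64(489), np.int64(513)), (np.int64(554), np.int64(639))]
168 [(np.int64(360), np.int64(365)), (np.int64(475), np.int64(512)), (np.int64(518), np.int64(525)), (np.int64(577), np.int64(639))]
174 [(np.int64(396), np.int64(403)), (np.int64(474), np.int64(506)), (np.int64(517), np.int64(524)), (np.int64(597), np.int64(639))]
180 [(np.int64(396), np.int64(404)), (np.int64(476), np.int64(484)), (np.int64(490), np.int64(524)), (np.int64(604), np.int64(615))]
186 [(np.int64(395), np.int64(402)), (np.int64(411), np.int64(425)), (np.int64(473), np.int64(547)), (np.int64(590), np.int64(603)), (np.int64(609), np.int64(617))]
```

The wrist image shows the plate edges at 269.5 and 366.5, so its centre is at 318, which is the TCP column. Lateral alignment is within 1 mm. I'll lower the box.

Call:
play_rows(commands=[[[0,0,1,0,0,0,0],[0,0,3,0,0,0,0],[0,0,5,0,0,0,0],[0,0,7,0,0,0,0],[0,0,9,0,0,0,0],[0,0,11,0,0,0,0],[0,0,12.5,0,0,0,0],[0,0,13.5,0,0,0,0],[0,0,14.3,0,0,0,0],[0,0,15,0,0,0,0],[0,0,15.4,0,0,0,0],[0,0,15.7,0,0,0,0],[0,0,15.7,0,0,0,0],[0,0,15.7,0,0,0,0]]])

```text
clock: 15.37
tool_pos: [0.5961, -0.1647, 0.0019]
orientation: [-180.0, 0.0, -147.0]
force: [0.5, 0.2, -2.8]
opening: 0.0517
gripper_force: 30.0
```

Call:
play_rows(commands=[[[0,0,0.1,0,0,0,0],[0,0,0.2,0,0,0,0],[0,0,0.3,0,0,0,0],[0,0,0.4,0,0,0,0],[0,0,0.5,0,0,0,0],[0,0,0.5,0,0,0,0]]])

```text
clock: 15.87
tool_pos: [0.5957, -0.1646, -0.0035]
orientation: [-180.0, 0.0, -147.0]
force: [-0.1, -0.3, -1.9]
opening: 0.052
gripper_force: 30.0
```

Call:
play_rows(commands=[[[0,0,0.05,0,0,0,0],[0,0,0.1,0,0,0,0],[0,0,0.1,0,0,0,0]]])

```text
clock: 16.12
tool_pos: [0.5957, -0.1646, -0.0035]
orientation: [-180.0, 0.0, -146.9]
force: [-3.3, 2.7, 6.7]
opening: 0.0519
gripper_force: 30.0
```

Call:
play_rows(commands=[[[0,0,0.05,0,0,0,0],[0,0,0.05,0,0,0,0],[0,0,0.05,0,0,0,0]]])

```text
clock: 16.37
tool_pos: [0.5957, -0.1646, -0.0035]
orientation: [-180.0, 0.0, -146.9]
force: [-4.8, 2.8, 11.1]
opening: 0.0519
gripper_force: 30.0
```

Seated on the plate. I'll ease the downward force, then push along tool -x.

Call:
play_rows(commands=[[[0,0,-0.12,0,0,0,0],[0,0,-0.12,0,0,0,0],[-0.1,0,-0.12,0,0,0,0],[-0.2,0,-0.12,0,0,0,0],[-0.3,0,-0.12,0,0,0,0],[-0.4,0,-0.12,0,0,0,0],[-0.5,0,-0.12,0,0,0,0],[-0.6,0,-0.12,0,0,0,0],[-0.6,0,-0.12,0,0,0,0]]])

```text
clock: 17.12
tool_pos: [0.6005, -0.1619, -0.0035]
orientation: [-180.0, -0.1, -147.0]
force: [-3.5, -2.0, 4.7]
opening: 0.0518
gripper_force: 30.0
```

Call:
play_rows(commands=[[[-0.1,0,0,0,0,0,0],[-0.2,0,0,0,0,0,0],[-0.2,0,0,0,0,0,0],[-0.2,0,0,0,0,0,0]]])

```text
clock: 17.45
tool_pos: [0.6022, -0.1608, -0.0035]
orientation: [-180.0, -0.0, -147.0]
force: [-3.6, -2.6, 5.7]
opening: 0.0522
gripper_force: 30.0
```

Call:
play_rows(commands=[[[-0.1,0,0,0,0,0,0],[-0.2,0,0,0,0,0,0],[-0.2,0,0,0,0,0,0],[-0.2,0,0,0,0,0,0]]])

```text
clock: 17.78
tool_pos: [0.6037, -0.1598, -0.0035]
orientation: [-180.0, -0.1, -147.0]
force: [-4.4, -2.5, 5.2]
opening: 0.0517
gripper_force: 30.0
```

Call:
play_rows(commands=[[[0,0,-0.06,0,0,0,0],[0,0,-0.06,0,0,0,0],[-0.1,0,-0.06,0,0,0,0],[-0.2,0,-0.06,0,0,0,0],[-0.2,0,-0.06,0,0,0,0],[-0.2,0,-0.06,0,0,0,0]]])

```text
clock: 18.28
tool_pos: [0.6053, -0.1584, -0.0035]
orientation: [180.0, -0.1, -147.0]
force: [-3.0, -4.7, 0.7]
opening: 0.0516
gripper_force: 30.0
```

Call:
play_rows(commands=[[[-0.1,0,0,0,0,0,0],[-0.2,0,0,0,0,0,0],[-0.2,0,0,0,0,0,0],[-0.2,0,0,0,0,0,0]]])

```text
clock: 18.62
tool_pos: [0.6065, -0.1575, -0.0035]
orientation: [180.0, -0.1, -147.0]
force: [-4.6, -4.1, 1.8]
opening: 0.0514
gripper_force: 30.0
```

```bash
cat > ptr.py <<'E'
from h import *
import sys
def look(fn):
    s=snap('side',fn); C=cam('pics/'+fn[:-4]+'.npz'); im=cv2.imread('pics/'+fn)
    J=((.6164,-.1518),np.radians(33))
    hsv=cv2.cvtColor(im,cv2.COLOR_BGR2HSV); roi=np.zeros(im.shape[:2],bool); roi[270:330,300:350]=1
    H,S,V=[hsv[...,i].astype(int) for i in range(3)]
    def jig(u,z):
        p=plane(C,u,z)[:2]-J[0]; c,sn=np.cos(J[1]),np.sin(J[1]); return (np.array([c*p[0]+sn*p[1],-sn*p[0]+c*p[1]])*1000).round(1)
    for n,m in(('green',(abs(H-60)<20)&(S>110)&(V>60)),('red',((H<8)|(H>172))&(S>130)&(V>90))):
        y,x=np.where(m&roi)
        if len(x): print(n,len(x),jig((x.mean(),y.mean()),.054))
    # profile along the centre line at pointer height, jig y = -6..6
    xs=np.arange(16,70,3.)
    for yy in(-9,-4,-2,0,2,4,9):
        q=proj(C,pts(J[0],J[1],np.c_[xs/1000,np.full(len(xs),yy/1000),np.full(len(xs),.057)]))
        print(yy,[int(v) for v in cv2.remap(cv2.cvtColor(im,cv2.COLOR_BGR2GRAY),q[:,0].astype(np.float32)[None],q[:,1].astype(np.float32)[None],cv2.INTER_LINEAR)[0]])
    print(get_obs()['tool_pos'],get_obs()['force'])
look(sys.argv[1])
E
python3 ptr.py p1.png
```

```text
green 33 [72.4  3.1]
red 20 [82.5  4.8]
-9 [151, 149, 144, 144, 128, 130, 128, 125, 126, 124, 114, 73, 55, 84, 134, 152, 156, 154]
-4 [155, 151, 129, 101, 95, 106, 119, 125, 126, 124, 126, 97, 61, 80, 135, 153, 155, 152]
-2 [155, 151, 124, 70, 49, 62, 93, 117, 121, 119, 120, 109, 68, 74, 129, 150, 152, 153]
0 [155, 152, 118, 57, 23, 23, 58, 85, 90, 91, 94, 95, 71, 63, 103, 124, 132, 146]
2 [155, 153, 123, 52, 18, 15, 35, 54, 55, 55, 59, 63, 60, 51, 71, 84, 94, 134]
4 [155, 152, 121, 53, 16, 20, 50, 60, 57, 52, 53, 56, 59, 67, 78, 77, 84, 117]
9 [154, 156, 142, 98, 71, 63, 87, 123, 125, 126, 124, 124, 122, 130, 146, 153, 154, 147]
[ 0.60653922 -0.15753518 -0.00344895] [-4.17950346 -4.35885963  2.04328262]
```

```bash
cat > tr.py <<'E'
from h import *
import sys
J=((.6164,-.1518),np.radians(33)); xs=np.arange(14,80,.5)
def prof(f,yy):
    C=cam(f'pics/{f}.npz'); g=cv2.imread(f'pics/{f}.png',0)
    P=np.mean([cv2.remap(g,*[a.astype(np.float32)[None] for a in proj(C,pts(J[0],J[1],np.c_[xs,np.full(len(xs),y),np.full(len(xs),57.)]/1000)).T],cv2.INTER_LINEAR)[0].astype(float) for y in yy],0)
    return P
if len(sys.argv)>2: snap('side',sys.argv[1]+'.png')
f=sys.argv[1]; Y=(2,2.5,3)
a,b=prof('side1',Y),prof(f,Y)
print('base',a[::4].astype(int).tolist()); print('now ',b[::4].astype(int).tolist())
i=(xs>20)&(xs<40)
e=[(np.abs(np.interp(xs[i]+d,xs,b)-a[i]).mean(),d) for d in np.arange(-2,22,.25)]; print('head shift',min(e))
tip=lambda p: xs[np.where(p[:-1]*0+((p[:-1]<110)&(p[1:]>=110))*(xs[:-1]>50))[0]]
print('tips',tip(a),tip(b))
o=get_obs();print(o['tool_pos'],((o['tool_pos'][:2]-J[0])@[np.cos(J[1]),np.sin(J[1])]).round(4),'push',-(o['force'][:2]@[np.cos(J[1]),np.sin(J[1])]).round(2),o['force'])
E
python3 tr.py p1
```

```text
base [228, 223, 200, 135, 66, 28, 22, 26, 36, 45, 52, 46, 49, 47, 45, 46, 45, 47, 36, 36, 49, 75, 122, 146, 198, 226, 247, 242, 213, 156, 117, 133, 186]
now  [152, 154, 153, 146, 121, 75, 33, 17, 15, 17, 36, 44, 52, 52, 48, 52, 51, 56, 56, 57, 50, 53, 69, 70, 80, 88, 115, 134, 114, 79, 58, 72, 102]
head shift (np.float64(6.615384615384615), np.float64(2.25))
tips [57.] [65.5 78.5]
[ 0.60653922 -0.15753518 -0.00344895] -0.0114 push 5.88 [-4.17950346 -4.35885963  2.04328262]
```

Travel is about 2.5 mm by image, pose and force. I'll push 5 mm further.

Call:
play_rows(commands=[[[-0.1,0,0,0,0,0,0],[-0.2,0,0,0,0,0,0],[-0.3,0,0,0,0,0,0],[-0.4,0,0,0,0,0,0],[-0.5,0,0,0,0,0,0],[-0.5,0,0,0,0,0,0],[-0.5,0,0,0,0,0,0]]])

```text
clock: 19.25
tool_pos: [0.6096, -0.1554, -0.0034]
orientation: [179.9, -0.2, -147.0]
force: [-7.0, -7.2, 4.3]
opening: 0.0516
gripper_force: 30.0
```

```bash
python3 tr.py p2 1
```

```text
base [228, 223, 200, 135, 66, 28, 22, 26, 36, 45, 52, 46, 49, 47, 45, 46, 45, 47, 36, 36, 49, 75, 122, 146, 198, 226, 247, 242, 213, 156, 117, 133, 186]
now  [154, 153, 154, 154, 154, 145, 119, 70, 28, 12, 16, 27, 39, 50, 50, 50, 52, 58, 56, 63, 66, 67, 74, 75, 80, 73, 68, 78, 79, 74, 59, 72, 103]
head shift (np.float64(5.504273504273503), np.float64(6.0))
tips [57.] [78.]
[ 0.60959333 -0.15538796 -0.00345223] -0.0077 push 9.89 [-7.17347587 -7.11689967  4.0992713 ]
```

Head shift is 6.0 mm, which agrees with the pose change, so travel is 6 mm. Four more to go.

Call:
play_rows(commands=[[[-0.1,0,-0.03,0,0,0,0],[-0.2,0,-0.03,0,0,0,0],[-0.3,0,-0.03,0,0,0,0],[-0.4,0,-0.03,0,0,0,0],[-0.5,0,-0.03,0,0,0,0],[-0.5,0,-0.03,0,0,0,0],[-0.5,0,-0.03,0,0,0,0],[-0.5,0,-0.03,0,0,0,0]]])

```text
clock: 19.97
tool_pos: [0.6127, -0.1532, -0.0034]
orientation: [179.9, -0.3, -147.0]
force: [-9.8, -9.5, 4.4]
opening: 0.0518
gripper_force: 30.0
```

```bash
python3 tr.py p3 1; python3 -c "
from h import *
o=get_obs();print(o['orientation'],o['opening'],o['gripper_force'])"
```

```text
base [228, 223, 200, 135, 66, 28, 22, 26, 36, 45, 52, 46, 49, 47, 45, 46, 45, 47, 36, 36, 49, 75, 122, 146, 198, 226, 247, 242, 213, 156, 117, 133, 186]
now  [153, 154, 154, 154, 154, 155, 152, 140, 106, 63, 30, 14, 16, 27, 37, 46, 49, 56, 57, 62, 65, 69, 79, 77, 78, 73, 69, 68, 56, 49, 53, 70, 104]
head shift (np.float64(6.829059829059829), np.float64(10.0))
tips [57.] [78.]
[ 0.61270822 -0.1532299  -0.00340486] -0.0039 push 11.76 [-8.21300392 -8.94476911  4.68760779]
[ 179.89650084   -0.31204967 -146.99112462] 0.052038644793582986 30.001970529556274
```

Travel reads 10.0 mm in the image and 9.8 mm by pose, lateral offset is about 1 mm, and the grip is 30 N. I'll hold briefly to check that it is steady, then hand in.

Call:
play_rows(commands=[[[0,0,0,0,0,0,0],[0,0,0,0,0,0,0],[0,0,0,0,0,0,0],[0,0,0,0,0,0,0],[0,0,0,0,0,0,0],[0,0,0,0,0,0,0],[0,0,0,0,0,0,0],[0,0,0,0,0,0,0]]])

```text
clock: 20.68
tool_pos: [0.6127, -0.1532, -0.0034]
orientation: [179.9, -0.3, -147.0]
force: [-8.0, -9.2, 4.5]
opening: 0.0515
gripper_force: 30.0
```

```bash
python3 tr.py p4 1 | tail -3 && python3 -c "
from plant import *
print(close_job())"
```

```text
head shift (np.float64(7.235042735042734), np.float64(9.75))
tips [57.] [78.]
[ 0.61272085 -0.15322949 -0.0033864 ] -0.0039 push 12.77 [-8.77719051 -9.93251122  4.24012026]
the job is handed in; nothing more can be done
None
```

Handed in with the lid pressed home and the box still gripped at 30 N on the plate, about 1 mm off the centre line, pushing the fence at about 10 mm travel (about 9 N, in the green band); the judge returned no verdict.

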